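# Put the ring mandrel away in the sliding-door case

## Robot

A 6-joint arm with a two-finger parallel gripper is mounted at the origin on the work surface. World frame = base frame: x ahead of the robot, y to its left, z up, the work surface at z = 0. Lengths are in mm, angles in rad, forces in N, time in s.
With the tool pointing down it reaches from about 400 to 825 mm from the base axis. Payload 7 kg.
Tool frame: the origin (TCP) lies at the very end of the fingers, on their centre line; the grasp point (between the pads) lies 19 mm behind it; z points along the fingers, y is the direction in which the jaws open and shut (so a half turn about z gives the same grasp; the last joint's range is limited). The gripper opens to 88 mm and grips with 3 to 60 N. Pads are 19 mm wide; open, the fingers measure 130 mm over their backs; the gripper's body (78 mm by 193 mm) begins 47 mm behind the grasp point.
Start: joints at [-1.022, 0.359, 0.012, 0, -1.224, -0.288], TCP at [174.025, -652.158, 226.561] pointing down, gripper open.
Joint ranges: [-3.07, 3.07], [-1.43, 2.12], [-1.02, 1.25], [-3.03, 1.67], [-3.05, -0], [-3.03, 3.03]. Speed limits (rad/s): [2.39, 2.39, 3.01, 3.14, 3.14, 3.14].

## Interface

Orientations are given as a unit quaternion [x, y, z, w].
In Python, from plant import bot gives the robot as it stands. Calls block until the motion is done:
- bot.move_ptp(position, orientation): joint-space move of the TCP to a pose.
- bot.line_to(position, velocity=150, ori=None): straight line of the TCP; ori=None keeps the orientation; velocity is the mean speed in mm/s.
- bot.move_joints(angles): joint-space move.
- bot.move_gripper(opening, force=None): finger opening in mm; force is the grip in N (None keeps the last); returns when the fingers have stopped.
- bot.pause(seconds).
- bot.solve_ik(position, orientation): joint angles nearest the present ones, or None.
- bot.read_state(): the state.
- bot.camera(name): name is "side" or "top"; returns the picture (420x560x3 uint8, red, green, blue); there is no depth.
- bot.get_calibration(name): a dict with "fx", "fy", "cx", "cy" (pixels), "view" (4x4, takes a point from world to camera coordinates). Camera axes: x right, y up, looking along -z (the intrinsics and any distortion apply to the point x, -y, -z); pixel columns grow to the right and rows downward; lengths in mm; the calibration is good to about 2 mm. A picture is of the moment at which its call begins. get_calibration takes no time and is no camera call.
A pose or a line that the arm cannot do raises bot.Unreachable and nothing moves.
- bot.close_job(): hands the job in, once; it reports no verdict.
The state is a dict: "t": time; "joint_pos": joint angles; "qvel": joint speeds; "tau": joint torques, N m; "tcp_pos": TCP position; "eef_rot": TCP orientation; "contact_force": force on the tool from outside, world axes, zero at the start; "moment": the same for the moment, N m; "width": finger opening in mm.
Only numpy, scipy, OpenCV 4.12 (cv2) and the standard library are available. Lean on these libraries where they do the work, as an engineer would, in place of code of your own. Each camera call takes 0.05 s, during which the arm holds its last target. There are 200 camera calls.

## Task

Push the sliding door of the wooden bench case fully open, lay the ring mandrel flat in the open bay without dropping it in, then push the door gently, without slamming, until it is fully closed against the frame. Leave the case shut with nothing else on the bench disturbed.

Things in the scene. Friction and masses are not known exactly. Their poses are not given: they have to be found in the camera images.
- case: Low wooden case fixed to the bench, 270 (its x) x 300 (its y) x 64 mm high; origin at the centre of its underside, z up. Its -y half is a solid deck, its +y half an open-topped bay. Side rails 23 mm wide run along y on both sides, 64 mm high; the end frame is a wall as high at y = +130 to +150 mm. A door slides along y in the rails, over the deck (open) or over the bay (closed).
- bay_floor (a point): Centre of the floor of the case's bay: case x = 0, y = +67.5, z = 10 mm (above the bench). Axes as the case's. With the door fully open the bay is clear for 224 mm along x (-112 to +112) and 125 mm along y (case y = +5 to +130 mm); rims 64 mm above the bench, on the deck side 58 mm (the open door, with its grip bar standing 24 mm higher).
- case_door (a joint): Door opening, m: 0 = closed against the end frame (case +y end); 0.125 = fully open, a stop; grows towards the case's -y. Starts ajar. A plywood panel 232 (x) x 135 (y) x 8 mm, upper face 58 mm above the bench; slides with about 2 N of friction and stays where left. Over the last 15 mm before the frame it must be slower than 0.15 m/s.
- door_grip (a point): Centre of the grip on the door: a dark wooden bar 80 mm long (along the case's x), 14 mm wide (along y), 24 mm high, standing on the middle of the door, from 58 to 82 mm above the bench (point at 70 mm). Axes as the case's. It is at case x = 0, y = 62.5 mm less the door's opening.
- mandrel_mid (a point): Middle of the ring mandrel, a loose tool 180 mm long lying on the bench, about 0.12 kg. Its x runs from handle to tip, z up. Handle: wooden bar of 28 x 28 mm square section, x = -90 to +5 mm; then a tapered round metal rod (23 to 14 mm across) to x = +90. The point is 14 mm above what it lies on (half-way up); it balances about 10 mm from it on the handle's side.
- hammer: Bystander: loose hammer 190 mm long, lying beside the mandrel; its place and the mandrel's may be exchanged.
- bench_block: Bystander: loose steel block 70 x 70 x 22 mm, origin under its centre.
- polish_jar: Bystander: loose jar 64 mm across, 75 mm high, origin under its centre.
- bead_bowl: Bystander: loose white bowl 90 mm across, 35 mm high, origin under its centre.
- sanding_block: Bystander: loose cork sanding block 90 x 45 x 27 mm, origin under its centre.
- pliers: Bystander: loose pliers about 140 mm long, 14 mm thick, lying flat.
- mandrel: The ring mandrel as a body; origin under its middle, 14 mm below point mandrel_mid, same axes.
There are look-alikes about, which are no part of the job. There is more than one size of the mandrel; the job needs the middle-sized.

How it is judged:
By the outcome, as a careful person would: the job done as asked, in the order asked, and still so for the second after the job is handed in, with the robot touching nothing.
It also fails if it takes over 72 s, if anything falls off the work surface, if the arm or the gripper's body presses on something with over 40 N, if the wrist force passes 120 N, or if a joint passes its speed limit or range.

## Working session

There is one attempt and no reset: what is moved stays moved. The work goes in short steps, each a Python script; the robot and the scene stay as the last script left them, time stands still between calls to the robot, and variables do not carry over. Pictures are saved under pics/ and viewed, about 8 in all and at most 12, crops included, and the job is handed in when it is done.

```bash
ls; mkdir -p pics
python3 - <<'E'
from plant import bot
import cv2
for n in("top","side"):
    c=bot.get_calibration(n); print(n,c)
    cv2.imwrite(f"pics/{n}0.png",bot.camera(n)[:,:,::-1])
s=bot.read_state();print(s)
E
```

```text
pics
top {'fx': 501.18923568082676, 'fy': 501.18923568082676, 'cx': 278.43226849336196, 'cy': 204.26678556729487, 'view': array([[ 1.58307647e-02, -9.99856869e-01,  5.96889628e-03,
        -3.92467742e+01],
       [ 9.86854271e-01,  1.65845880e-02,  1.60759448e-01,
        -4.90913835e+02],
       [-1.60835430e-01,  3.34548580e-03,  9.86975568e-01,
        -1.78364772e+03],
       [ 0.00000000e+00,  0.00000000e+00,  0.00000000e+00,
         1.00000000e+00]])}
side {'fx': 455.60470869691704, 'fy': 455.60470869691704, 'cx': 273.04064949656856, 'cy': 210.83589914046365, 'view': array([[-9.95468356e-01, -9.47051769e-02, -8.58380545e-03,
         4.88492455e+02],
       [ 5.45922333e-02, -6.43066077e-01,  7.63862362e-01,
        -8.14630159e+01],
       [-7.78616742e-02,  7.59932201e-01,  6.45322098e-01,
        -1.32887466e+03],
       [ 0.00000000e+00,  0.00000000e+00,  0.00000000e+00,
         1.00000000e+00]])}
{'t': 0.1, 'joint_pos': array([-1.02191276e+00,  3.59295948e-01,  1.11767194e-02, -2.79776167e-04,
       -1.22411367e+00, -2.88077289e-01]), 'qvel': array([ 0.00122192, -0.00201218,  0.00113448, -0.00101153, -0.00208103,
       -0.00060021]), 'tau': array([-6.81378115e-04, -5.84161091e+01,  2.93752795e+01,  7.01552287e+00,
        1.01431759e-02, -6.55043277e-05]), 'tcp_pos': array([ 173.89715262, -651.77420552,  225.74547944]), 'eef_rot': array([-1.29986612e-01,  9.91515480e-01,  7.09752316e-04, -1.71709799e-04]), 'contact_force': array([ 0.38710402,  0.25580834, -0.32138884]), 'moment': array([0.00640558, 0.00071494, 0.00094496]), 'width': 87.46130157145868}
```

View pics/top0.png

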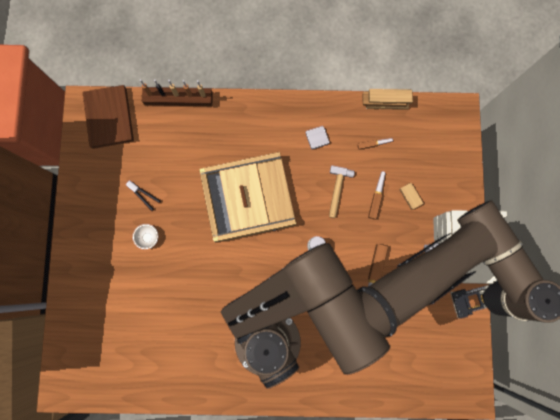

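View pics/side0.png

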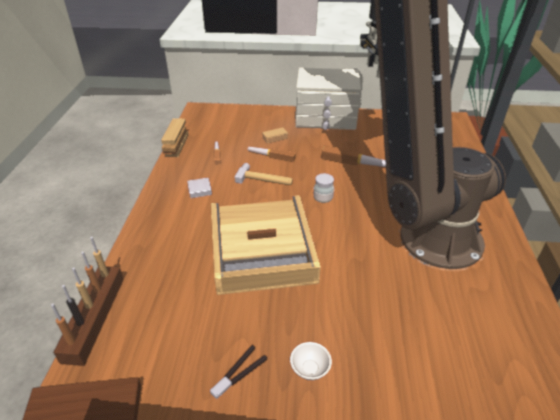

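The top view shows the case at about (248,197), with the bay at its left end and the grip at (245,196). The hammer is at (340,190). There are three mandrels: (375,143) small, (377,195) probably the middle one, and (378,262) large. I'll take enlarged crops to measure from.

```bash
cat > h.py <<'E'
import numpy as np, cv2
from plant import bot
def px2w(n,u,v,z):
    c=bot.get_calibration(n);R=c["view"][:3,:3];t=c["view"][:3,3]
    d=R.T@np.array([(u-c["cx"])/c["fx"],-(v-c["cy"])/c["fy"],-1]);o=-R.T@t
    return (o+d*(z-o[2])/d[2])[:2]
def w2px(n,p):
    c=bot.get_calibration(n);q=c["view"][:3,:3]@np.array(p,float)+c["view"][:3,3]
    return np.array([c["cx"]+c["fx"]*q[0]/-q[2],c["cy"]-c["fy"]*q[1]/-q[2]])
def quat(a): # tool down, jaw axis (tool y) at world angle a
    from scipy.spatial.transform import Rotation as Ro
    y=np.array([np.cos(a),np.sin(a),0]);z=np.array([0,0,-1.])
    return Ro.from_matrix(np.c_[np.cross(y,z),y,z]).as_quat()
def crop(img,u0,v0,w,h,s,f):
    cv2.imwrite(f,cv2.resize(img[v0:v0+h,u0:u0+w,::-1],None,fx=s,fy=s,interpolation=cv2.INTER_CUBIC))
E
python3 - <<'E'
from h import *
i=cv2.imread("pics/top0.png")[:,:,::-1]
crop(i,190,125,250,160,3.2,"pics/c1.png")
i=cv2.imread("pics/side0.png")[:,:,::-1]
crop(i,180,130,220,165,3.6,"pics/c2.png")
E
```

```text
(no output)
```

View pics/c1.png

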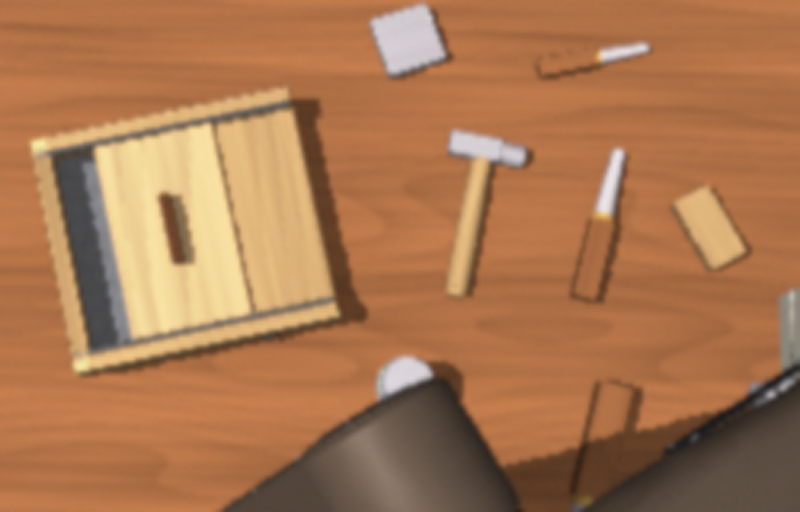

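View pics/c2.png

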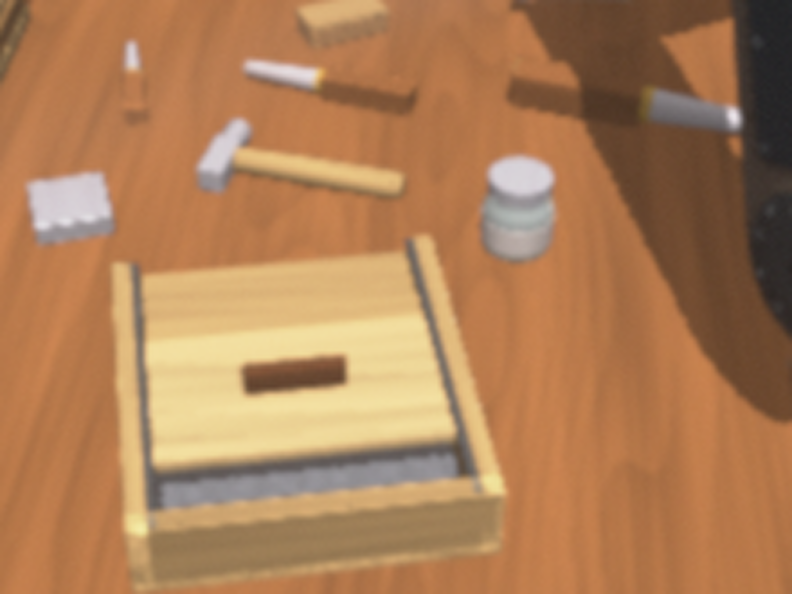

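Run:
```python
from h import *
T=lambda U,V,z:px2w("top",(U+.5)/3.2-.5+190,(V+.5)/3.2-.5+125,z)
S=lambda U,V,z:px2w("side",(U+.5)/3.6-.5+180,(V+.5)/3.6-.5+130,z)
np.set_printoptions(precision=1,suppress=True)
print("case top",*[T(*p,64) for p in((32,143),(288,90),(340,318),(80,372))])
print("case side",*[S(*p,64) for p in((134,535),(114,264),(430,237),(500,487))])
print("grip top",T(163,195,82),T(185,263,82),"side",S(244,366,82),S(345,356,82))
print("door +y edge top",T(96,150,58),T(132,340,58),"side",S(153,467,58),S(457,442,58), "-y edge",T(212,122,58),T(252,315,58))
print("mandrel T tip,junction,end",T(619,150,14),T(604,215,23),T(587,300,14))
print("mandrel S",S(247,66,14),S(320,77,25),S(413,93,14))
print("small T",T(648,46,8),T(538,72,8)," large S",S(740,120,15),S(510,90,15))
print("hammer",T(455,140,12),T(525,157,12),T(458,293,10),"corkT",T(710,228,27),"jar S",S(520,178,75),"block",T(410,40,22))
```

```text
case top [611.1 256.6] [678.  -32.6] [417.2 -94.6] [352.2 192.8]
case side [605.9 262.1] [678.5 -29.6] [418.9 -87.8] [354.6 194.9]
grip top [549.9 105.2] [473.5  78.6] side [550.2 104. ] [475.1  86.4]
door +y edge top [605.6 184.5] [389.4 136.9] side [605.9 191.3] [386.8 146.8] -y edge [640.5  53.5] [419.7   3.6]
mandrel T tip,junction,end [ 626.1 -420.2] [ 546.9 -399.6] [ 448.9 -380.3]
mandrel S [ 622.7 -419.1] [ 543.8 -387.6] [ 449.7 -382.9]
small T [ 754.3 -458.1] [ 720.2 -327.5]  large S [ 128.5 -359.8] [ 352.9 -394.7]
hammer [ 635.3 -228.9] [ 616.3 -310.7] [ 455.1 -232.4] corkT [ 533.  -520.5] jar S [ 344.5 -163.5] block [ 752.4 -175.1]
```

The mandrel is 181 mm long, so it is the middle one. It sits at about (537,-400), yaw -0.215. The case is at (514.5,82.5), yaw 0.234, with the door open about 48 mm. Next I push it open.

```bash
cat >> h.py <<'E'
C=np.array([514.5,82.5]);YAW=0.234
ux=np.array([np.cos(YAW),np.sin(YAW)]);uy=np.array([-ux[1],ux[0]])
def cw(x,y,z): return [*(C+x*ux+y*uy),z]
def cy(): return float((bot.read_state()["tcp_pos"][:2]-C)@uy)
def best(pos,a): # choose half-turn nearest the present joints
    q0=bot.read_state()["joint_pos"];r=[]
    for b in(a,a+np.pi):
        j=bot.solve_ik(pos,quat(b))
        if j is not None: r.append((np.abs(np.array(j)-q0).max(),b))
    return quat(min(r)[1])
def push(y0,y1,z,v,step,fmax,near):
    """push along case y; coarse to near, then in steps until the force stands at fmax"""
    f0=bot.read_state()["contact_force"][:2]@uy
    bot.line_to(cw(0,near,z),v); log=[]
    y=near;s=np.sign(y1-y0)
    while s*(y1-y)>0:
        y+=s*step; bot.line_to(cw(0,y,z),30)
        f=bot.read_state()["contact_force"][:2]@uy-f0; log.append((round(y,1),round(cy(),1),round(float(f),1)))
        if abs(f)>fmax: break
    print(log)
E
python3 - <<'E'
from h import *
p=cw(0,48,150);q=best(p,YAW)
print(bot.solve_ik(p,q))
bot.move_gripper(0)
bot.move_ptp(p,q)
bot.line_to(cw(0,48,64),120)
print(bot.read_state()["contact_force"],bot.read_state()["tcp_pos"],bot.read_state()["t"])
push(48,-56,64,70,2,9,-34)
print(bot.read_state()["t"])
y=cy(); bot.line_to(cw(0,y+8,64),60); bot.line_to(cw(0,y+8,150),150)
print(y,bot.read_state()["t"])
E
```

```text
[ 0.62923929  0.16986381 -0.43519533  0.         -0.96573718 -0.39523929]
[ 0.2293028  -0.6626779   0.68606789] [503.85848388 129.38523309  64.52181754] 5.3833
[(np.int64(-36), -35.9, 2.0), (np.int64(-38), -38.0, 1.9), (np.int64(-40), -40.1, 1.2), (np.int64(-42), -42.2, 1.2), (np.int64(-44), -43.7, 5.8), (np.int64(-46), -43.9, 18.5)]
8.2083
-43.867057904800745 9.25
```

Run:
```python
from h import *
a=np.arctan2(-38,175);d=np.array([np.cos(a),np.sin(a)])
m=np.array([536.8,-400.6])-10*d
p=[*m,130];q=best(p,a+np.pi/2)
bot.move_ptp([*m,180],q); bot.move_gripper(70,20)
bot.line_to([*m,5],130)
s=bot.read_state();print(s["tcp_pos"],s["contact_force"],s["t"])
bot.move_gripper(0,20)
s=bot.read_state();print(s["width"],s["contact_force"])
bot.line_to([*m,150],100)
s=bot.read_state();print(s["width"],s["contact_force"],s["moment"],s["t"])
for n,w in(("top",(190,100,260,190,3)),("side",(150,100,260,195,3))): crop(bot.camera(n),*w,f"pics/g_{n}.png")
```

```text
[ 527.59254852 -398.7302513     5.8812934 ] [ 0.57732194 -0.29375716  0.40970674] 13.6167
28.36090627262172 [0.84838296 1.05361093 0.58965486]
28.470281417565694 [-0.01754944  0.4293013  -1.24276167] [-0.01999648  0.02358526 -0.01422643] 15.9667
```

View pics/g_side.png

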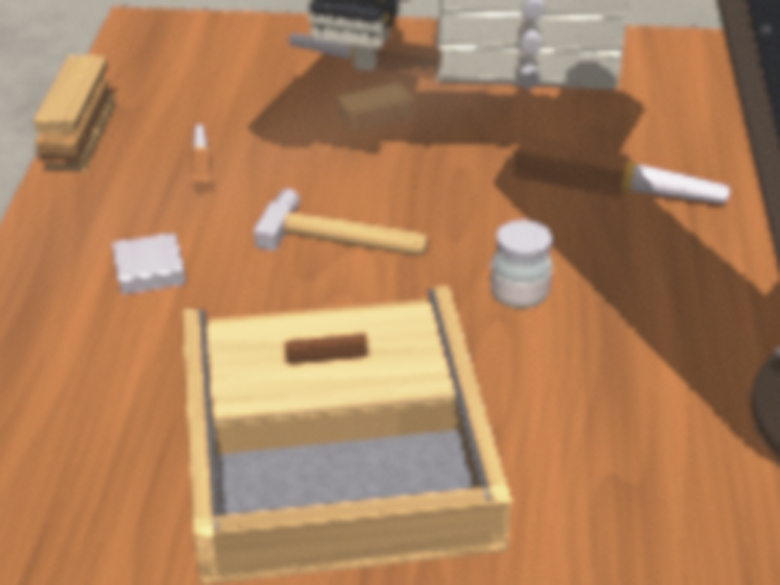

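View pics/g_top.png

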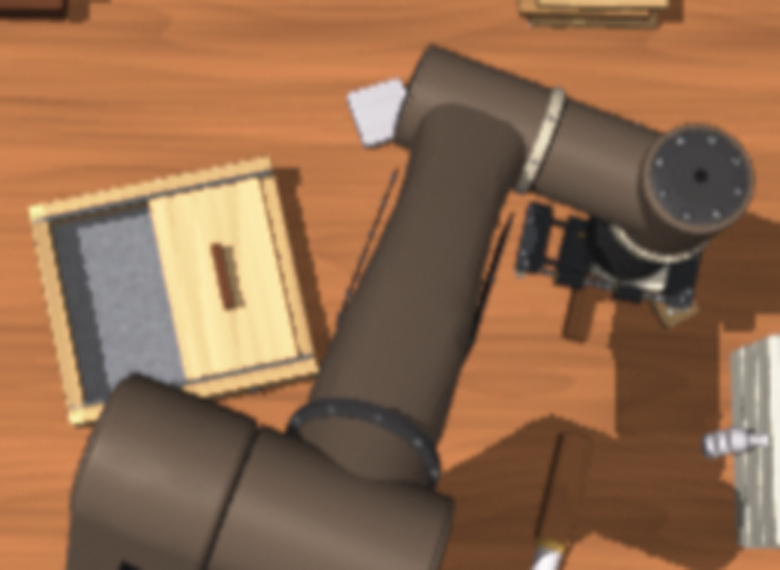

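The door is fully open with the bay clear (side crop, bay floor at about (345,470)). The mandrel is held level and the width reads 28 mm. Now I lay it in the bay.

Run:
```python
from h import *
q=best(cw(-10,68,150),YAW+np.pi/2)
bot.move_ptp(cw(-10,68,150),q)
s=bot.read_state();print(s["joint_pos"],s["width"],s["t"])
bot.line_to(cw(-10,68,40),100); bot.pause(.2)
f0=bot.read_state()["contact_force"][2]
bot.line_to(cw(-10,68,18),40)
z=18
while z>11:
    z-=1; bot.line_to(cw(-10,68,z),20); s=bot.read_state(); f=s["contact_force"][2]-f0
    print(z,round(s["tcp_pos"][2],2),round(f,1))
    if f>2.0: break
bot.move_gripper(46); bot.pause(.2)
bot.line_to(cw(-10,68,150),100)
s=bot.read_state();print(s["width"],s["t"])
q=best(cw(0,-100,150),YAW)
bot.move_ptp(cw(0,-100,150),q)
bot.move_gripper(0)
for n,w in(("top",(190,125,150,120,5)),("side",(190,180,170,130,4))): crop(bot.camera(n),*w,f"pics/p_{n}.png")
print(bot.read_state()["t"])
```

```text
[ 6.74854289e-01  1.55029186e-01 -4.53909849e-01  1.41386811e-04
 -9.61940514e-01 -2.01253645e+00] 27.866105111100218 18.0333
17 17.17 -0.2
16 16.02 -0.0
15 14.98 0.2
14 14.84 9.8
45.89138737357523 23.4667
26.1417
```

View pics/p_side.png

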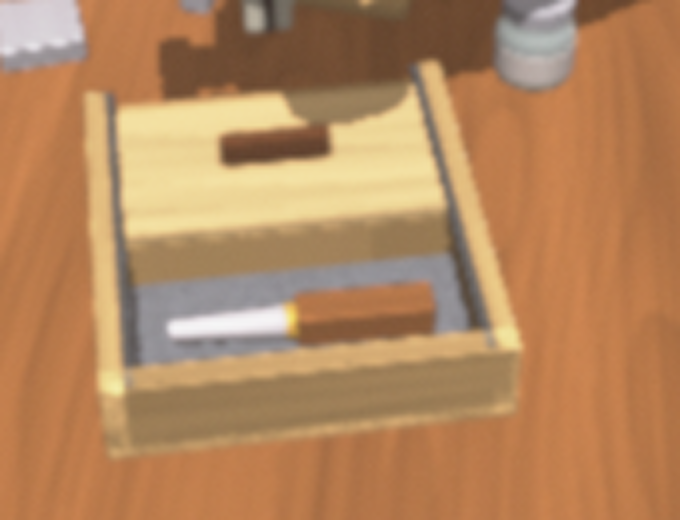

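The mandrel lies flat in the bay at about (300,315). Closing the door gently.

Run:
```python
from h import *
bot.line_to(cw(0,-100,64),120)
push(-100,58,64,45,2,9,25)
bot.pause(.1); y=cy(); print(y,bot.read_state()["contact_force"]); bot.line_to(cw(0,y-10,64),50); bot.line_to(cw(0,y-10,180),150)
bot.move_joints([-1.022,0.359,0.012,0,-1.224,-0.288])
t,s=bot.camera("top"),bot.camera("side")
cv2.imwrite("pics/f_top.png",t[:,:,::-1]); crop(s,150,100,260,195,3,"pics/f_side.png")
print(bot.read_state()["t"])
```

```text
[(np.int64(27), 27.0, -1.5), (np.int64(29), 29.1, -1.8), (np.int64(31), 31.2, -2.5), (np.int64(33), 33.2, -1.0), (np.int64(35), 35.2, -1.3), (np.int64(37), 37.2, -0.8), (np.int64(39), 39.2, 0.3), (np.int64(41), 41.2, -0.6), (np.int64(43), 43.2, -0.5), (np.int64(45), 45.1, -1.9), (np.int64(47), 45.2, -13.8)]
45.21343688340942 [  6.90780783 -11.29721155  -2.11280045]
37.1417
```

View pics/f_side.png

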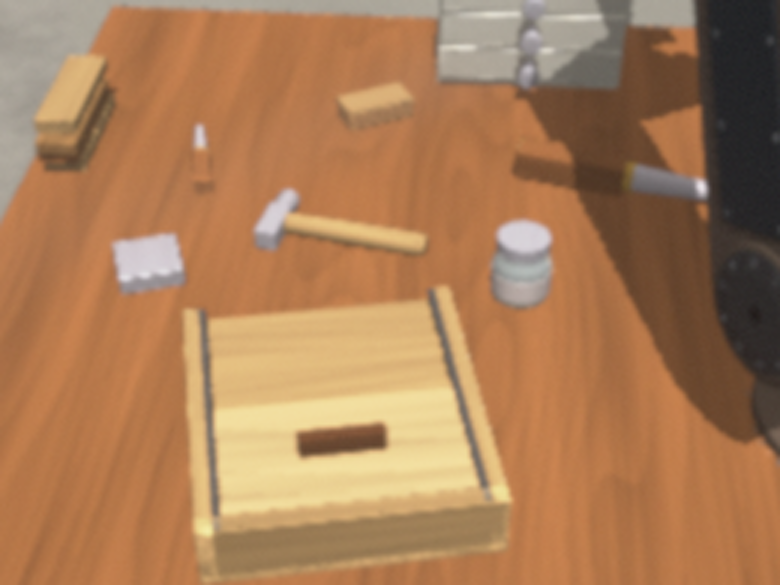

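View pics/f_top.png

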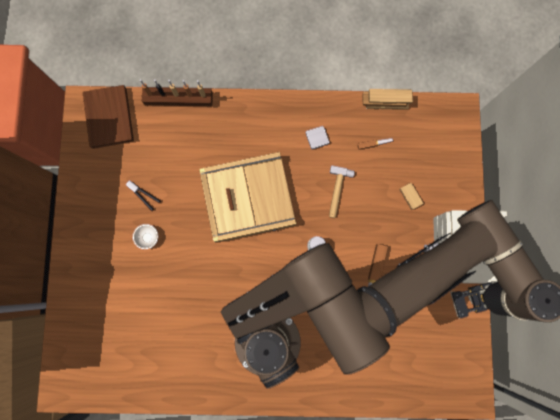

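The door is shut against the frame with no gap, and the bystanders are where they were in the first pictures. Handing in.

```bash
python3 -c "
from plant import bot
bot.close_job()"
```

```text
the job is handed in; nothing more can be done
```

The job is handed in at about 37 s on the robot's clock, under the 72 s limit. The middle-sized mandrel lies flat in the bay and the case is shut.

- **Door open:** I pushed the door by its grip until the force rose to about 18 N at the open stop. The camera showed the bay fully clear.
- **Mandrel:** It measured 181 mm long, which picked it out from the small and large look-alikes. The grip read 28 mm wide, matching the handle. I lowered it until it touched the bay floor, released it there, and the side picture showed it lying flat. The last 1 mm step down pressed with about 10 N.
- **Door closed:** I pushed it at 45 mm/s, then in 2 mm steps at no more than 30 mm/s over about the last 20 mm. It stopped against the frame at about 14 N.
- **Last checks:** The final pictures show no gap at the frame. The hammer, block, jar, bowl, sanding block and pliers look unmoved by eye, and the arm is back at its start pose, touching nothing.
- **Disagreements:** The contact point at the open stop was about 2 mm from where I expected it, and at the frame about 1 to 3 mm. Both fit calibration error plus a slightly thicker finger. No check failed.

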